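# Move a lens ring from the rinse well to the blue drying well with sprung tongs

### The job

A lens ring lies at the bottom of the narrow grey rinse well, with sprung tongs standing open around it. Squeeze the tongs shut on the ring by their yellow grips, lift both out and lower them into the blue drying well (not the orange one) until the tongs' collar rests on its rim, and only then let go, so that the ring lies flat on the blue well's floor and the opened tongs stand upright in that well.

Things in the scene. Friction and masses are not known exactly. Their poses are not given: they have to be found in the camera images.
- tongs_grip (a point): Midway between the tongs' two yellow grips; z up the tongs, the arms close along y. Grips: 26 mm wide (x), from 30 mm below to 20 mm above this point, 36 mm across (y) outside when open, about 25 mm on the ring; squeeze them along y, from above. A flat collar is 38 to 44 mm below this point: keep fingertips above it. The tongs weigh 0.12 kg and stand upright in the grey well.
- tongs_tips (a point): Midway between the lower ends of the tongs' two flat jaws, 109 mm below the grip point; axes alike. Jaws 20 mm wide (x), when open 42 mm apart inside and 50 mm outside (y). The aluminium collar, an open frame 78 (x) x 88 (y) x 6 mm, has its underside 65 mm above this point and rests on a well's rim; the tips then hang 2 mm above the well's floor.
- tongs_jaw (a joint): How far each arm has moved inward, m (both move alike): 0 open, about 0.0055 with the ring between the jaws, at most 0.008. Springs push each arm out with 1.5 N when open, 3.2 N on the ring; a grip of 20 to 40 N on the yellow grips holds the ring well.
- ring_center (a point): Centre of the lens ring to be moved: black knurled ring, 31 mm in diameter, 10 mm high, 30 to 65 g, lying flat on the floor of the grey well between the open jaws; z is its axis. Held in the jaws, its underside stays about 2 mm below their ends.
- blue_well_mouth (a point): Centre of the blue well's mouth, level with its rim, 75 mm above the worktop; z up, axes along its sides. Fixed block; pocket 50 mm (x) by 60 mm (y), 67 mm deep, walls 8 mm, flat floor. The tongs go in with their y along this y, either way round, grip point ending 44 mm above this point. The grey well and the orange one (not to be used) are alike but for colour; their places change.
There are look-alikes about, which are no part of the job. Of the things shaped like the part that bears blue_well_mouth, the blue one is meant.

How it is judged:
By the outcome, as a careful person would: the job done as asked, in the order asked, and still so for the second after the job is handed in, with the robot touching nothing.
It also fails if it takes over 45 s, if anything falls off the work surface, if the arm or the gripper's body presses on something with over 40 N, if the wrist force passes 120 N, or if a joint passes its speed limit or range.

### The arm

A 6-joint arm with a two-finger parallel gripper is mounted at the origin on a cart in front of the work surface, level with it; the furniture and walls round the work are solid. World frame = base frame: x ahead of the robot, y to its left, z up, the work surface at z = 0. Lengths are in m, angles in rad, forces in N, time in s.
With the tool pointing down it reaches from about 0.4 to 0.825 m from the base axis. Payload 7 kg.
Tool frame: the origin (TCP) lies at the centre of the arm's flange, where the gripper is bolted on; the fingertips stand 178 mm ahead of it and the grasp point (between the pads) lies 159 mm ahead of it; x points along the fingers, z is the direction in which the jaws open and shut, and the axes are right-handed (so a half turn about x gives the same grasp; the last joint's range is limited). The gripper opens to 88 mm and grips with 3 to 60 N. Pads are 19 mm wide; open, the fingers measure 130 mm over their backs; the gripper's body (78 mm by 193 mm) begins 47 mm behind the grasp point.
Start: joints at [1.534, 0.359, 0.012, 0, -1.224, -0.288], TCP at [0.215, 0.64, 0.405] pointing down, gripper open.
Joint ranges: [-3.07, 3.07], [-1.43, 2.12], [-1.02, 1.25], [-3.03, 1.67], [-3.05, -0], [-3.03, 3.03]. Speed limits (rad/s): [2.39, 2.39, 3.01, 3.14, 3.14, 3.14].

### API

Orientations are given as [roll, pitch, yaw] about the fixed x, y, z axes, in that order (R = Rz(yaw) Ry(pitch) Rx(roll)).
In Python, from station import telemetry, optics, job_done, finder gives the robot as it stands.
- The arm moves only by the tool play_rows, never from a script. Its argument "steps" is a list of rows, each an object of numbers: "gripper": the opening, from 0 (shut) to 1 (fully open); "tx", "ty", "tz": the shift along the tool's x, y, z in units of 25 mm (1.0 is 25 mm); "ax", "ay", "az": the turn, a rotation vector about the tool's x, y, z in units of 6 degrees (1.0 is 6 degrees). In form: [{"gripper": .., "tx": .., "ty": .., "tz": .., "ax": .., "ay": .., "az": ..}, ...]. A call has 1 to 20 rows; each row shifts and turns the commanded pose from where the row before left it, along the tool's axes as they then stand; what a row does not reach is not made up. A row lasts 1/12 s, in which the tool goes at most 41.7 mm and 7.16 degrees, less where a joint would pass 70% of its speed; a pose out of reach is approached as far as the arm can. A call is refused whole if a number of a shift passes 1 or a number of a turn 1, either way. A call with a gripper value outside its range is refused whole. The fingers move at their own pace and stop on an object; "newtons" is the grip in N (left out, the last holds). Time passes only in rows, so rows that do not move let the fingers close. It gives the time, the measured TCP pose, the force and the opening at its end, in the units of the state.
- telemetry.get_state(): the state, without advancing time (a new reading comes with each control period).
- optics.grab_frame(name): name is "scene" or "side" or "wrist"; returns the picture (480x640x3 uint8, red, green, blue); there is no depth.
- optics.calibration(name): a dict with "fx", "fy", "cx", "cy" (pixels), "k1" (the pictures are not rectified: a ray, as slopes to the right and down, at radius r is drawn at 1 + k1 r^2 times it, then the intrinsics apply), "T" (4x4, takes a point from camera to world coordinates); the wrist camera has in their place "mount" (4x4, takes a point from camera to tool coordinates, whose origin is the TCP and whose axes are the tool frame's). Camera axes: x right, y down, z forward; pixel columns grow to the right and rows downward; lengths in m; the calibration is good to about 2 mm. A picture is of the moment at which its call begins: read the wrist's pose just before it. calibration takes no time and is no camera call.
- job_done(): hands the job in, once; it reports no verdict.
Trained networks look in the newest picture that a camera, given by its name, has taken for a name from the list of things; names that differ only in an ending like _2 or _b are one class to them, and where a whole thing is asked for, a point or a joint stands for the part that bears it (a point fixed in the world has none). Each returns a list of dicts, best first, with "confidence" (0 to 1); they miss things now and then, are a little off and sometimes report something else, mostly with a low value. They report only what shows in the picture. A call takes as long as a camera call. They do not tell look-alikes from the thing itself.
- finder.look_for(query, camera): "extent" ([left, top, right, bottom] in pixels, round what is visible of it).
- finder.silhouettes(query, camera): "pixels" (480x640 bool, what is visible of it) and "extent" ([left, top, right, bottom] in pixels, round what is visible of it).
- finder.pinpoint(query, camera): "location" ([row, column] in pixels: a listed point, or the origin of a listed thing).
The state is a dict: "t": time; "q": joint angles; "qd": joint speeds; "joint_efforts": joint torques, N m; "eef_pos": TCP position; "ee_rot": TCP orientation; "force": force on the tool from outside, world axes, zero at the start; "moment": the same for the moment, N m; "width": finger opening in m.
Only numpy, scipy, OpenCV 4.12 (cv2) and the standard library are available. Lean on these libraries where they do the work, as an engineer would, in place of code of your own. Each camera call takes 0.05 s, during which the arm holds its last target.

## Working session

There is one attempt and no reset: what is moved stays moved. The work goes in short steps, Python scripts to look and compute and a tool call to move; the robot and the scene stay as the last step left them, time stands still between calls to the robot, and variables do not carry over. Pictures are saved under pics/ and viewed, and the job is handed in when it is done.

Besides the shell and the picture viewer there is one more tool, called after "Request:" in YAML: its name, and indented under it one key for each argument. play_rows: Moves the arm, as the interface text tells. Its arguments: {"type":"object","properties":{"steps":{"type":"array"},"newtons":{"type":"number"}},"required":["steps"]}

```bash
mkdir -p pics; cat > h.py <<'E'
import numpy as np, cv2
from station import telemetry, optics, finder
def save(n,im): cv2.imwrite(f'pics/{n}.png',cv2.cvtColor(im,cv2.COLOR_RGB2BGR))
E
python3 - <<'E'
from h import *
s=telemetry.get_state(); print({k:np.round(v,3).tolist() for k,v in s.items()})
for c in ['scene','side','wrist']:
    im=optics.grab_frame(c); save(c+'0',im)
    k=optics.calibration(c); print(c,{a:np.round(b,4).tolist() for a,b in k.items()})
    for q in ['tongs_grip','blue_well_mouth','ring_center','tongs_tips']:
        print(c,q,[(np.round(d['location']).tolist(),round(d['confidence'],2)) for d in finder.pinpoint(q,c)])
print(telemetry.get_state()['t'])
E
```

```text
{'t': 0.0, 'q': [1.534, 0.359, 0.011, -0.0, -1.224, -0.288], 'qd': [-0.003, 0.001, 0.001, 0.001, -0.003, -0.001], 'joint_efforts': [-0.002, -58.271, 29.307, 6.998, 0.007, -0.0], 'eef_pos': [0.215, 0.64, 0.404], 'ee_rot': [0.088, 1.569, -1.808], 'force': [0.208, -0.46, -0.475], 'moment': [-0.029, 0.031, -0.017], 'width': 0.088}
scene {'fx': 455.289, 'fy': 455.289, 'cx': 322.9469, 'cy': 234.2367, 'k1': -0.0995, 'T': [[0.6754, -0.5293, 0.5135, 0.044], [-0.7372, -0.467, 0.4883, -0.3759], [-0.0186, -0.7084, -0.7056, 0.7035], [0.0, 0.0, 0.0, 1.0]]}
scene tongs_grip [([269.0, 397.0], 0.59)]
scene blue_well_mouth [([193.0, 252.0], 0.91), ([373.0, 400.0], 0.57)]
scene ring_center []
scene tongs_tips []
side {'fx': 505.8786, 'fy': 505.8786, 'cx': 313.6015, 'cy': 238.0664, 'k1': -0.0654, 'T': [[0.0342, 0.8432, -0.5365, 1.0426], [0.9994, -0.0261, 0.0226, 0.0089], [0.0051, -0.5369, -0.8436, 1.0046], [0.0, 0.0, 0.0, 1.0]]}
side tongs_grip [([246.0, 240.0], 0.68)]
side blue_well_mouth [([249.0, 419.0], 0.96), ([205.0, 195.0], 0.64)]
side ring_center [([250.0, 420.0], 0.4)]
side tongs_tips [([266.0, 244.0], 0.56)]
wrist {'fx': 348.5263, 'fy': 348.5263, 'cx': 322.7125, 'cy': 237.2303, 'k1': -0.0655, 'mount': [[0.0001, -0.2562, 0.9666, 0.0201], [-0.0001, -0.9666, -0.2562, 0.068], [1.0, -0.0001, -0.0001, 0.0009], [0.0, 0.0, 0.0, 1.0]]}
wrist tongs_grip []
wrist blue_well_mouth []
wrist ring_center []
wrist tongs_tips []
0.75
```

View pics/scene0.png

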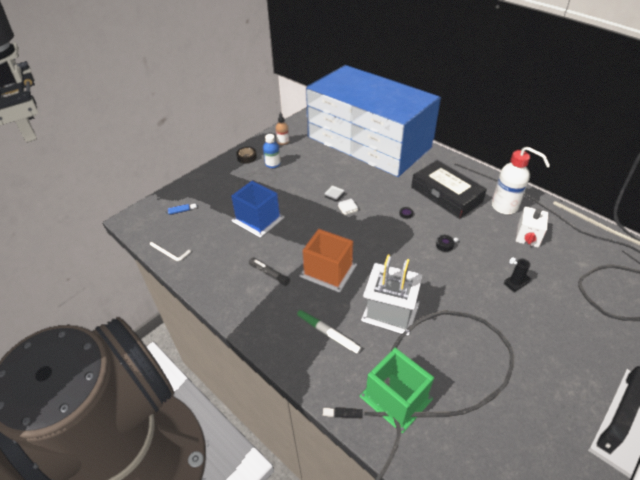

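View pics/side0.png

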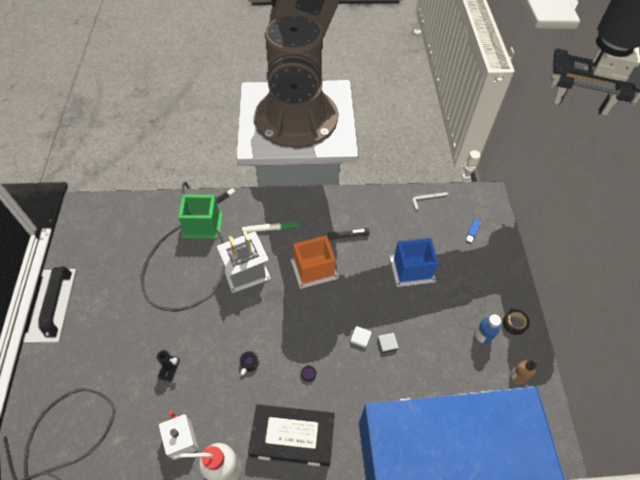

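View pics/wrist0.png

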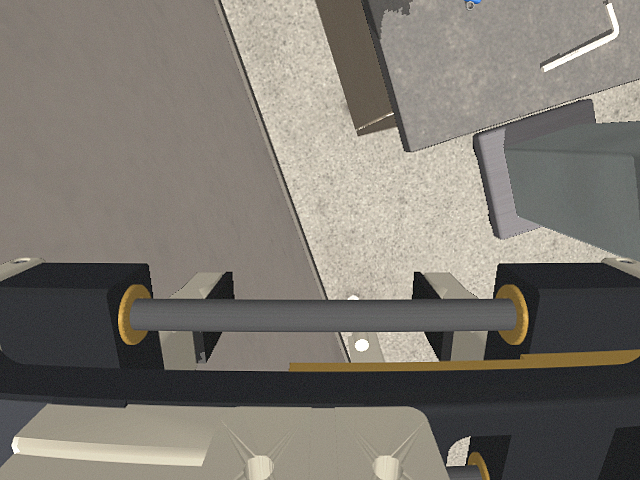

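Scene: the tongs stand in the grey well at scene (393,290) / side (243,260). The blue well is at scene (256,207) / side (415,260), the orange one at (328,258), and there is a green look-alike at (398,387). The blue one is the one meant. Next I'll enlarge both and triangulate.

```bash
cat >> h.py <<'E'
from scipy.optimize import least_squares
def proj(c,P,T=None):
    k=optics.calibration(c); T=np.array(k['T']) if T is None else T
    p=np.linalg.inv(T)@np.append(P,1); x,y=p[0]/p[2],p[1]/p[2]; f=1+k['k1']*(x*x+y*y)
    return np.array([k['cx']+k['fx']*x*f,k['cy']+k['fy']*y*f])
def ray(c,uv,T=None):
    k=optics.calibration(c); T=np.array(k['T']) if T is None else T
    K=np.array([[k['fx'],0,k['cx']],[0,k['fy'],k['cy']],[0,0,1.]])
    x,y=cv2.undistortPoints(np.array([[uv]],float),K,np.array([k['k1'],0,0,0,0]))[0,0]
    d=T[:3,:3]@np.array([x,y,1]); return T[:3,3],d
def atz(c,uv,z,T=None):
    o,d=ray(c,uv,T); return o+d*(z-o[2])/d[2]
def tri(a,b):
    f=lambda P:np.r_[proj('scene',P)-a,proj('side',P)-b]
    r=least_squares(f,[.5,0,.1]); return r.x,np.abs(r.fun).max()
E
python3 - <<'E'
from h import *
print('blue',tri([252,193],[419,249]),'grip',tri([397,269],[240,246]))
print(atz('scene',[252,193],.075),atz('side',[419,249],.075))
print(atz('scene',[397,269],.119),atz('side',[240,246],.119))
a=cv2.imread('pics/scene0.png');b=cv2.imread('pics/side0.png')
R=lambda i,x,y,w:cv2.resize(i[y:y+w*3//4,x:x+w],(400,300),interpolation=3)
cv2.imwrite('pics/crop0.png',np.vstack([np.hstack([R(a,345,245,100),R(a,212,170,100)]),np.hstack([R(b,195,220,100),R(b,370,225,100)])]))
E
```

```text
blue (array([0.48990845, 0.25777345, 0.07910589]), np.float64(0.5806393136965937)) grip (array([ 0.49265012, -0.11998433,  0.11645518]), np.float64(0.15750540125267776))
[0.49298778 0.26018805 0.075     ] [0.48643236 0.26011962 0.075     ]
[ 0.49077778 -0.12132139  0.119     ] [ 0.49406548 -0.11929834  0.119     ]
```

View pics/crop0.png

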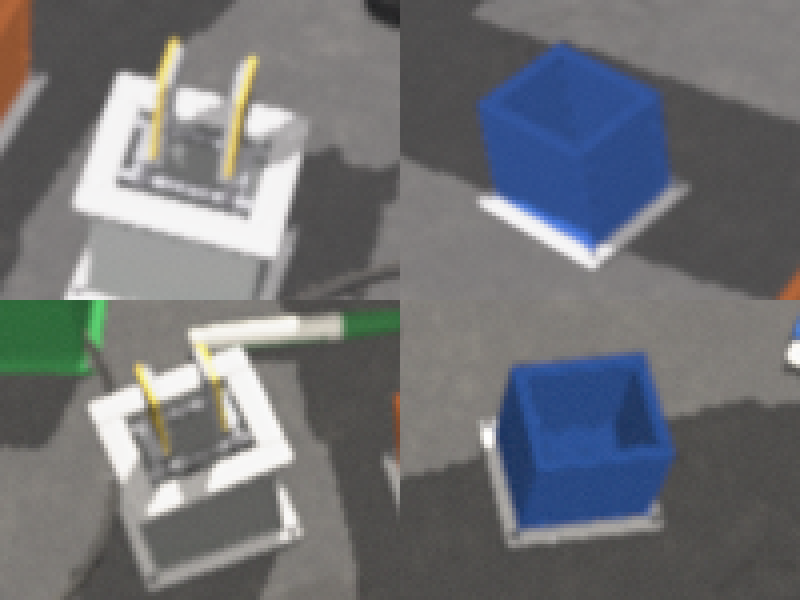

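```bash
python3 - <<'E'
from h import *
S={'tongs':(.081,78,88,{'scene':[(374.5,263),(422,274.5),(415,309.5),(363,296)],'side':[(217,246),(255,231.7),(269.2,258.7),(230,275)]}),
'blue':(.075,66,76,{'scene':[(252.5,180.7),(277.5,194.2),(256.5,208.2),(231.5,195.7)],'side':[(398.7,241.7),(431.2,238),(438.7,263),(405,267.5)]})}
for n,(z,w,h,d) in S.items():
  for c,p in d.items():
    P=np.array([atz(c,u,z)[:2] for u in p]); e=np.roll(P,-1,0)-P
    print(n,c,P.mean(0).round(4),(np.linalg.norm(e,axis=1)*1e3).round(1),np.degrees(np.arctan2(e[:,1],e[:,0])).round(1))
E
```

```text
tongs scene [ 0.4857 -0.1221] [87.4 79.  89.9 78.9] [ -66.8 -154.5  113.2   23.6]
tongs side [ 0.4871 -0.118 ] [87.5 76.1 88.6 78.2] [ 113.    24.8  -65.6 -156.1]
blue scene [0.4932 0.2524] [77.  60.4 72.3 64.8] [-86.6 179.9  96.9   4.4]
blue side [0.4948 0.2576] [73.1 63.4 73.9 64.6] [  95.7    5.5  -83.4 -175.2]
```

```bash
cat >> h.py <<'E'
from scipy.spatial.transform import Rotation as Ro
def down(ang,cur):
    """tool x down, tool z along world dir ang (deg), nearer of the two half turns"""
    out=[]
    for a in (ang,ang+180):
        a=np.radians(a); z=np.array([np.cos(a),np.sin(a),0]); x=np.array([0,0,-1.]); y=np.cross(z,x)
        out.append(Ro.from_matrix(np.c_[x,y,z]))
    return sorted(out,key=lambda r:(cur.inv()*r).magnitude())
def plan(pos,ang,alt=0):
    s=telemetry.get_state(); cur=Ro.from_euler('xyz',s['ee_rot']); t=down(ang,cur)[alt]
    d=cur.inv().apply(np.array(pos)-s['eef_pos'])/.025; r=np.degrees((cur.inv()*t).as_rotvec())/6
    print('q',np.round(s['q'],2),'t',s['t'],'F',np.round(s['force'],1))
    print('shift units in cur tool axes',d.round(2),'turn',r.round(2))
E
python3 - <<'E'
from h import *
s=telemetry.get_state();print(Ro.from_euler('xyz',s['ee_rot']).as_matrix().round(3))
for p,a in (([.494,.256,.40],95),([.487,-.12,.40],113.5)):
  for alt in (0,1): plan(p,a,alt)
E
```

```text
[[-0.     0.948 -0.319]
 [ 0.    -0.319 -0.948]
 [-1.    -0.    -0.   ]]
q [ 1.53  0.36  0.01 -0.   -1.22 -0.29] t 0.75 F [-0.1 -0.1 -0.2]
shift units in cur tool axes [ 0.19 15.46 10.99] turn [-3.93 -0.    0.  ]
q [ 1.53  0.36  0.01 -0.   -1.22 -0.29] t 0.75 F [-0.1 -0.1 -0.2]
shift units in cur tool axes [ 0.19 15.46 10.99] turn [26.07  0.    0.  ]
q [ 1.53  0.36  0.01 -0.   -1.22 -0.29] t 0.75 F [-0.1 -0.1 -0.2]
shift units in cur tool axes [ 0.19 19.99 25.33] turn [-7.02 -0.    0.  ]
q [ 1.53  0.36  0.01 -0.   -1.22 -0.29] t 0.75 F [-0.1 -0.1 -0.2]
shift units in cur tool axes [ 0.19 19.99 25.33] turn [22.98  0.    0.  ]
```

Request:
play_rows:
  steps:
    - {"ty": 0.97,"tz": 0.69,"gripper": 1}
    - {"ty": 0.97,"tz": 0.69}
    - {"ty": 0.97,"tz": 0.69}
    - {"ty": 0.97,"tz": 0.69}
    - {"ty": 0.97,"tz": 0.69}
    - {"ty": 0.97,"tz": 0.69}
    - {"ty": 0.97,"tz": 0.69}
    - {"ty": 0.97,"tz": 0.69}
    - {"ty": 0.97,"tz": 0.69}
    - {"ty": 0.97,"tz": 0.69}
    - {"ty": 0.97,"tz": 0.69}
    - {"ty": 0.97,"tz": 0.69}
    - {"ty": 0.97,"tz": 0.69}
    - {"ty": 0.97,"tz": 0.69}
    - {"ty": 0.97,"tz": 0.69}
    - {"ty": 0.97,"tz": 0.69}
    - {"ax": -1}
    - {"ax": -1}
    - {"ax": -1}
    - {"ax": -0.93}

```text
invalid input
```

```bash
cat >> h.py <<'E'
def wristT():
    s=telemetry.get_state(); T=np.eye(4); T[:3,:3]=Ro.from_euler('xyz',s['ee_rot']).as_matrix(); T[:3,3]=s['eef_pos']
    return T@np.array(optics.calibration('wrist')['mount'])
E
python3 - <<'E'
from h import *
T=wristT();im=optics.grab_frame('wrist');save('wrist1',im);np.save('T1.npy',T)
s=telemetry.get_state();print(s['eef_pos'],s['ee_rot'],s['t'],s['q'])
for d in finder.pinpoint('blue_well_mouth','wrist'):
    print(d, atz('wrist',d['location'][::-1],.075,T))
E
```

```text
[0.21542617 0.6396609  0.4046588 ] [ 0.4265131   1.57076451 -1.46910072] 0.8 [ 1.53408096e+00  3.58583647e-01  1.18681939e-02  4.66812195e-06
 -1.22411239e+00 -2.88103704e-01]
```

View pics/wrist1.png

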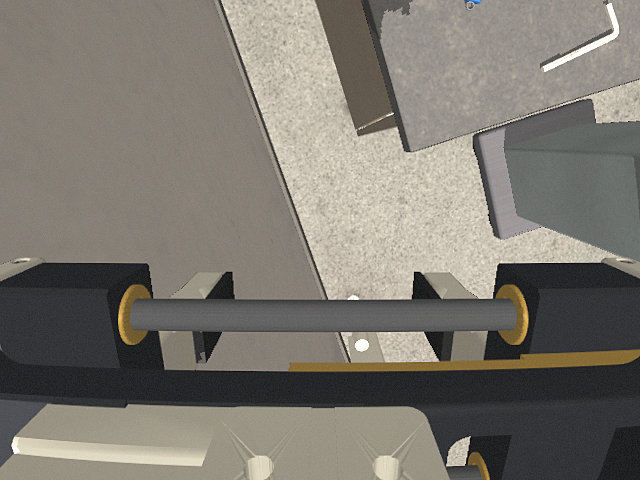

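The call was refused; the rows probably need every key. I'll retry with full rows.

Request:
play_rows:
  steps:
    - {"gripper": 1,"tx": 0,"ty": 0.97,"tz": 0.69,"ax": 0,"ay": 0,"az": 0}
    - {"gripper": 1,"tx": 0,"ty": 0.97,"tz": 0.69,"ax": 0,"ay": 0,"az": 0}
    - {"gripper": 1,"tx": 0,"ty": 0.97,"tz": 0.69,"ax": 0,"ay": 0,"az": 0}
    - {"gripper": 1,"tx": 0,"ty": 0.97,"tz": 0.69,"ax": 0,"ay": 0,"az": 0}
    - {"gripper": 1,"tx": 0,"ty": 0.97,"tz": 0.69,"ax": 0,"ay": 0,"az": 0}
    - {"gripper": 1,"tx": 0,"ty": 0.97,"tz": 0.69,"ax": 0,"ay": 0,"az": 0}
    - {"gripper": 1,"tx": 0,"ty": 0.97,"tz": 0.69,"ax": 0,"ay": 0,"az": 0}
    - {"gripper": 1,"tx": 0,"ty": 0.97,"tz": 0.69,"ax": 0,"ay": 0,"az": 0}
    - {"gripper": 1,"tx": 0,"ty": 0.97,"tz": 0.69,"ax": 0,"ay": 0,"az": 0}
    - {"gripper": 1,"tx": 0,"ty": 0.97,"tz": 0.69,"ax": 0,"ay": 0,"az": 0}
    - {"gripper": 1,"tx": 0,"ty": 0.97,"tz": 0.69,"ax": 0,"ay": 0,"az": 0}
    - {"gripper": 1,"tx": 0,"ty": 0.97,"tz": 0.69,"ax": 0,"ay": 0,"az": 0}
    - {"gripper": 1,"tx": 0,"ty": 0.97,"tz": 0.69,"ax": 0,"ay": 0,"az": 0}
    - {"gripper": 1,"tx": 0,"ty": 0.97,"tz": 0.69,"ax": 0,"ay": 0,"az": 0}
    - {"gripper": 1,"tx": 0,"ty": 0.97,"tz": 0.69,"ax": 0,"ay": 0,"az": 0}
    - {"gripper": 1,"tx": 0,"ty": 0.97,"tz": 0.69,"ax": 0,"ay": 0,"az": 0}
    - {"gripper": 1,"tx": 0,"ty": 0,"tz": 0,"ax": -1,"ay": 0,"az": 0}
    - {"gripper": 1,"tx": 0,"ty": 0,"tz": 0,"ax": -1,"ay": 0,"az": 0}
    - {"gripper": 1,"tx": 0,"ty": 0,"tz": 0,"ax": -1,"ay": 0,"az": 0}
    - {"gripper": 1,"tx": 0,"ty": 0,"tz": 0,"ax": -0.93,"ay": 0,"az": 0}

```text
t: 2.52
eef_pos: [0.4952, 0.2539, 0.4048]
ee_rot: [2.295, 1.571, 0.816]
force: [-0.4, -0.6, -0.1]
width: 0.0879
```

```bash
python3 - <<'E'
from h import *
T=wristT();im=optics.grab_frame('wrist');save('wrist2',im);np.save('T2.npy',T)
s=telemetry.get_state();print(s['eef_pos'],s['ee_rot'],s['t'],s['q'].round(2) if hasattr(s['q'],'round') else s['q'])
for d in finder.pinpoint('blue_well_mouth','wrist'):
    print(d, atz('wrist',d['location'][::-1],.075,T))
E
```

```text
[0.49516376 0.25402064 0.40480005] [2.12333268 1.57052771 0.65057353] 2.5667 [ 0.83  0.16 -0.25  0.   -1.15  0.84]
{'location': [225.0, 317.4], 'confidence': 0.96} [0.4920355  0.25798511 0.075     ]
```

View pics/wrist2.png

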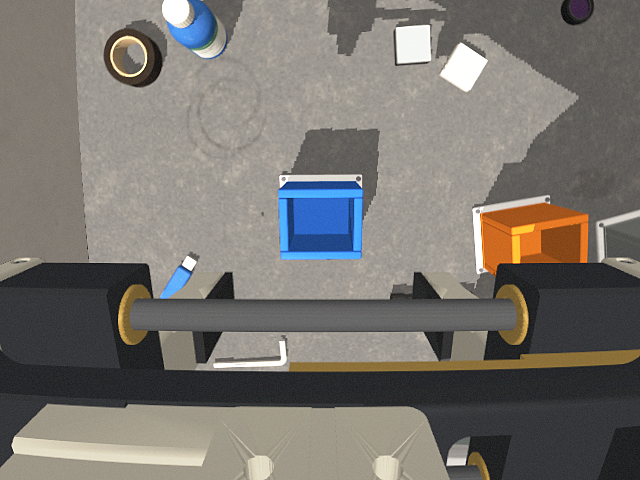

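Wrist view: the blue well mouth is at about row 224, col 320, well aligned. I'll refine it from the enlarged rim.

```bash
python3 - <<'E'
from h import *
im=cv2.imread('pics/wrist2.png')[165:280,260:385]
cv2.imwrite('pics/w2c.png',cv2.resize(im,None,fx=5,fy=5,interpolation=cv2.INTER_CUBIC))
E
```

```text
(no output)
```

View pics/w2c.png

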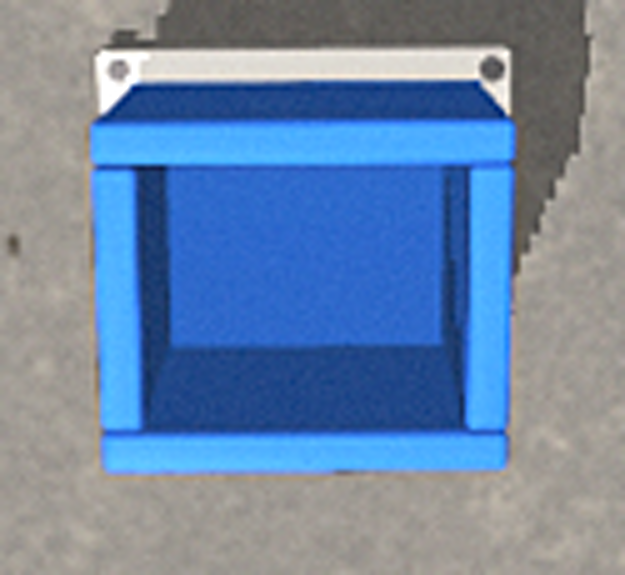

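```bash
python3 - <<'E'
from h import *
T=np.load('T2.npy')
for p in ([(91,122),(516,122),(509,469),(103,471)],[(136,166),(469,165),(464,431),(144,431)]):
    P=np.array([atz('wrist',(260+(u+.5)/5-.5,165+(v+.5)/5-.5),.075,T)[:2] for u,v in p]); e=np.roll(P,-1,0)-P
    print(P.mean(0).round(4),(np.linalg.norm(e,axis=1)*1e3).round(1),np.degrees(np.arctan2(e[:,1],e[:,0])).round(1))
plan([.487-.0,-.12,.405],113.5)
E
```

```text
[0.4926 0.2552] [75.5 64.8 76.  65.2] [ -84.8 -174.3   95.5    5.3]
[0.4925 0.2554] [59.5 49.7 59.5 49.5] [ -84.6 -174.6   95.2    5.5]
q [ 0.83  0.16 -0.25  0.   -1.15  0.83] t 2.6167 F [-0.5  0.  -0. ]
shift units in cur tool axes [-1.000e-02 -1.640e+00  1.488e+01] turn [-3.07 -0.   -0.  ]
```

Request:
play_rows:
  steps:
    - {"gripper": 1,"tx": 0,"ty": -0.11,"tz": 0.99,"ax": 0,"ay": 0,"az": 0}
    - {"gripper": 1,"tx": 0,"ty": -0.11,"tz": 0.99,"ax": 0,"ay": 0,"az": 0}
    - {"gripper": 1,"tx": 0,"ty": -0.11,"tz": 0.99,"ax": 0,"ay": 0,"az": 0}
    - {"gripper": 1,"tx": 0,"ty": -0.11,"tz": 0.99,"ax": 0,"ay": 0,"az": 0}
    - {"gripper": 1,"tx": 0,"ty": -0.11,"tz": 0.99,"ax": 0,"ay": 0,"az": 0}
    - {"gripper": 1,"tx": 0,"ty": -0.11,"tz": 0.99,"ax": 0,"ay": 0,"az": 0}
    - {"gripper": 1,"tx": 0,"ty": -0.11,"tz": 0.99,"ax": 0,"ay": 0,"az": 0}
    - {"gripper": 1,"tx": 0,"ty": -0.11,"tz": 0.99,"ax": 0,"ay": 0,"az": 0}
    - {"gripper": 1,"tx": 0,"ty": -0.11,"tz": 0.99,"ax": 0,"ay": 0,"az": 0}
    - {"gripper": 1,"tx": 0,"ty": -0.11,"tz": 0.99,"ax": 0,"ay": 0,"az": 0}
    - {"gripper": 1,"tx": 0,"ty": -0.11,"tz": 0.99,"ax": 0,"ay": 0,"az": 0}
    - {"gripper": 1,"tx": 0,"ty": -0.11,"tz": 0.99,"ax": 0,"ay": 0,"az": 0}
    - {"gripper": 1,"tx": 0,"ty": -0.11,"tz": 0.99,"ax": 0,"ay": 0,"az": 0}
    - {"gripper": 1,"tx": 0,"ty": -0.11,"tz": 0.99,"ax": 0,"ay": 0,"az": 0}
    - {"gripper": 1,"tx": 0,"ty": -0.11,"tz": 0.99,"ax": 0,"ay": 0,"az": 0}
    - {"gripper": 1,"tx": 0,"ty": 0,"tz": 0,"ax": -1,"ay": 0,"az": 0}
    - {"gripper": 1,"tx": 0,"ty": 0,"tz": 0,"ax": -1,"ay": 0,"az": 0}
    - {"gripper": 1,"tx": 0,"ty": 0,"tz": 0,"ax": -1,"ay": 0,"az": 0}
    - {"gripper": 1,"tx": 0,"ty": 0,"tz": 0,"ax": 0,"ay": 0,"az": 0}

```text
t: 4.2
eef_pos: [0.486, -0.1194, 0.4047]
ee_rot: [1.122, 1.571, -0.047]
force: [0.4, -0.7, 0.8]
width: 0.0879
```

```bash
python3 - <<'E'
from h import *
T=wristT();im=optics.grab_frame('wrist');save('wrist3',im);np.save('T3.npy',T)
s=telemetry.get_state();print(s['eef_pos'],s['ee_rot'],s['t'],np.round(s['q'],2))
for q,z in (('tongs_grip',.119),('ring_center',.013)):
  for d in finder.pinpoint(q,'wrist'):
    print(q,d, atz('wrist',d['location'][::-1],z,T))
im=cv2.imread('pics/wrist3.png')[140:290,220:420]
cv2.imwrite('pics/w3c.png',cv2.resize(im,None,fx=4,fy=4,interpolation=cv2.INTER_CUBIC))
E
```

```text
[ 0.48608621 -0.11918093  0.40474373] [1.21416277 1.57062998 0.03971142] 4.25 [ 0.15  0.07 -0.36  0.   -1.14  1.81]
tongs_grip {'location': [238.0, 328.1], 'confidence': 0.6} [ 0.48460802 -0.12474295  0.119     ]
ring_center {'location': [207.2, 323.6], 'confidence': 0.8} [ 0.48892052 -0.11937913  0.013     ]
```

View pics/w3c.png

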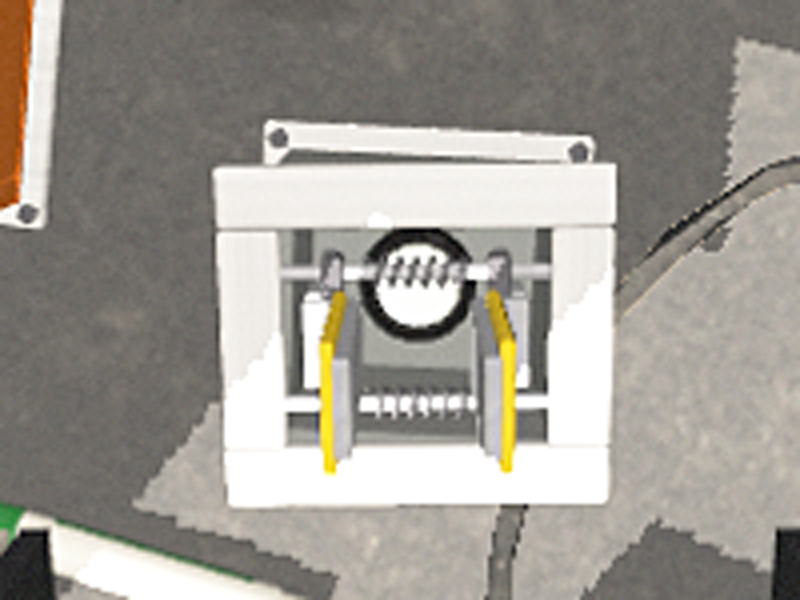

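```bash
python3 - <<'E'
from h import *
T=np.load('T3.npy'); px=lambda u,v:(220+(u+.5)/4-.5,140+(v+.5)/4-.5)
p=[(214,168),(616,165),(608,502),(229,507)]
P=np.array([atz('wrist',px(u,v),.081,T)[:2] for u,v in p]); e=np.roll(P,-1,0)-P
print(P.mean(0).round(4),(np.linalg.norm(e,axis=1)*1e3).round(1),np.degrees(np.arctan2(e[:,1],e[:,0])).round(1))
# grip top: outer edge: near-bottom corners are at z=.139 (nearest camera side), bottom ends of blades
for z in (.139,):
  a,b=atz('wrist',px(324,470),z,T),atz('wrist',px(514,470),z,T); a2,b2=atz('wrist',px(320,342),z,T),atz('wrist',px(515,340),z,T)
  print(a,b,np.linalg.norm(a-b)*1e3,a2,b2,np.linalg.norm(a2-b2)*1e3,np.degrees(np.arctan2(*(b-a)[1::-1])),np.degrees(np.arctan2(*(b2-a2)[1::-1])))
  print('mid',(a+b)/2,(a2+b2)/2,(a+b+a2+b2)/4)
plan([.487,-.12,.338],113)
E
```

```text
[ 0.4852 -0.1209] [87.2 77.2 87.5 77.7] [ -66.6 -156.3  113.8   23.5]
[ 0.46796987 -0.10940468  0.139     ] [ 0.48172361 -0.14179765  0.139     ] 35.191898046078826 [ 0.49020782 -0.09960351  0.139     ] [ 0.50432274 -0.13189065  0.139     ] 35.23763219263393 -66.9943942162926 -66.38656803164568
mid [ 0.47484674 -0.12560116  0.139     ] [ 0.49726528 -0.11574708  0.139     ] [ 0.48605601 -0.12067412  0.139     ]
q [ 0.15  0.07 -0.36  0.   -1.14  1.81] t 4.35 F [ 0.2 -1.  -0.2]
shift units in cur tool axes [2.67 0.02 0.05] turn [-0.05  0.   -0.  ]
```

View pics/wrist3.png

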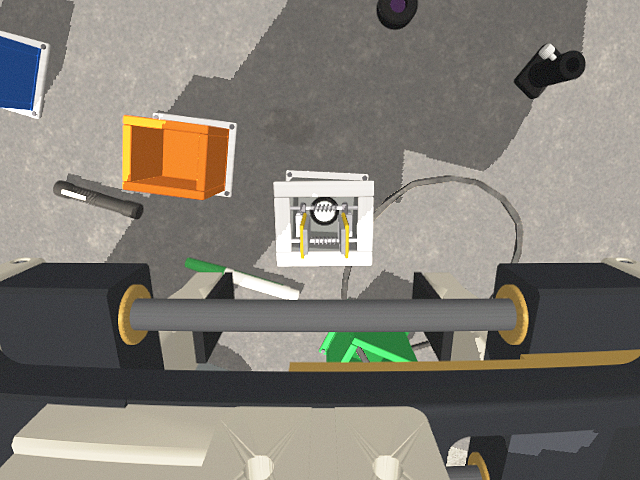

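```bash
python3 - <<'E'
from h import *
plan([.4856,-.1208,.279],113.4)
E
```

```text
q [ 0.15  0.07 -0.36  0.   -1.14  1.81] t 4.35 F [ 0.2 -1.  -0.2]
shift units in cur tool axes [ 5.03 -0.05  0.06] turn [-0.12  0.   -0.  ]
```

Request:
play_rows:
  steps:
    - {"gripper": 1,"tx": 0.7,"ty": -0.05,"tz": 0.06,"ax": -0.12,"ay": 0,"az": 0}
    - {"gripper": 1,"tx": 0.8,"ty": 0,"tz": 0,"ax": 0,"ay": 0,"az": 0}
    - {"gripper": 1,"tx": 0.8,"ty": 0,"tz": 0,"ax": 0,"ay": 0,"az": 0}
    - {"gripper": 1,"tx": 0.8,"ty": 0,"tz": 0,"ax": 0,"ay": 0,"az": 0}
    - {"gripper": 1,"tx": 0.7,"ty": 0,"tz": 0,"ax": 0,"ay": 0,"az": 0}
    - {"gripper": 1,"tx": 0.5,"ty": 0,"tz": 0,"ax": 0,"ay": 0,"az": 0}
    - {"gripper": 1,"tx": 0.4,"ty": 0,"tz": 0,"ax": 0,"ay": 0,"az": 0}
    - {"gripper": 1,"tx": 0.33,"ty": 0,"tz": 0,"ax": 0,"ay": 0,"az": 0}
    - {"gripper": 1,"tx": 0,"ty": 0,"tz": 0,"ax": 0,"ay": 0,"az": 0}
    - {"gripper": 1,"tx": 0,"ty": 0,"tz": 0,"ax": 0,"ay": 0,"az": 0}

```text
t: 5.18
eef_pos: [0.4857, -0.1209, 0.279]
ee_rot: [-1.355, 1.57, -2.513]
force: [-0.1, -0.2, -0.1]
width: 0.0875
```

```bash
python3 - <<'E'
from h import *
plan([.4856,-.1208,.279],113.4)
for c,x,y,w in (('wrist',160,150,320),('scene',320,200,140),('side',180,180,140)):
    im=optics.grab_frame(c)[y:y+w*3//4,x:x+w]; save('g_'+c,cv2.resize(im,(640,480),interpolation=3))
im=np.hstack([cv2.resize(cv2.imread(f'pics/g_{c}.png'),(400,300)) for c in ('scene','side')]); w=cv2.resize(cv2.imread('pics/g_wrist.png'),(400,300))
cv2.imwrite('pics/g1.png',np.vstack([im,np.hstack([w,w*0])]))
E
```

```text
q [ 0.15  0.2  -0.54  0.   -0.84  1.83] t 5.1833 F [-0.1 -0.2 -0.1]
shift units in cur tool axes [-0.   -0.   -0.01] turn [0.04 0.   0.  ]
```

View pics/g1.png

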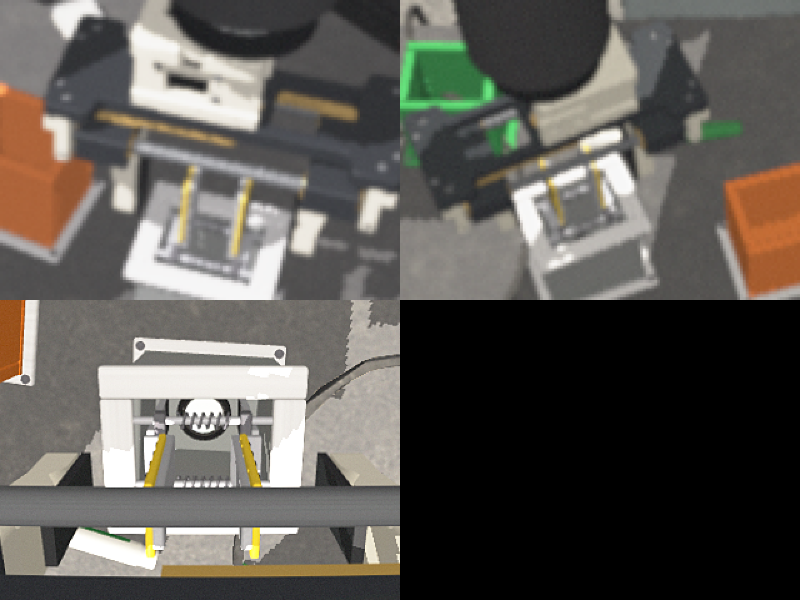

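The fingers straddle the grips symmetrically (grips centred at about x=203, fingers at about 206). Closing at 30 N.

Request:
play_rows:
  newtons: 30
  steps:
    - {"gripper": 0.5,"tx": 0,"ty": 0,"tz": 0,"ax": 0,"ay": 0,"az": 0}
    - {"gripper": 0.45,"tx": 0,"ty": 0,"tz": 0,"ax": 0,"ay": 0,"az": 0}
    - {"gripper": 0.4,"tx": 0,"ty": 0,"tz": 0,"ax": 0,"ay": 0,"az": 0}
    - {"gripper": 0.35,"tx": 0,"ty": 0,"tz": 0,"ax": 0,"ay": 0,"az": 0}
    - {"gripper": 0.3,"tx": 0,"ty": 0,"tz": 0,"ax": 0,"ay": 0,"az": 0}
    - {"gripper": 0.2,"tx": 0,"ty": 0,"tz": 0,"ax": 0,"ay": 0,"az": 0}
    - {"gripper": 0,"tx": 0,"ty": 0,"tz": 0,"ax": 0,"ay": 0,"az": 0}
    - {"gripper": 0,"tx": 0,"ty": 0,"tz": 0,"ax": 0,"ay": 0,"az": 0}
    - {"gripper": 0,"tx": 0,"ty": 0,"tz": 0,"ax": 0,"ay": 0,"az": 0}
    - {"gripper": 0,"tx": 0,"ty": 0,"tz": 0,"ax": 0,"ay": 0,"az": 0}
    - {"gripper": 0,"tx": 0,"ty": 0,"tz": 0,"ax": 0,"ay": 0,"az": 0}
    - {"gripper": 0,"tx": 0,"ty": 0,"tz": 0,"ax": 0,"ay": 0,"az": 0}

```text
t: 6.33
eef_pos: [0.4856, -0.121, 0.2793]
ee_rot: [-0.252, 1.571, -1.409]
force: [-1.7, 0.3, 5.2]
width: 0.0183
```

```bash
python3 - <<'E'
from h import *
s=telemetry.get_state();print(s['width'],s['force'],s['t'])
T=wristT();im=optics.grab_frame('wrist');save('w5',cv2.resize(im[150:390,160:480],(800,600),interpolation=3))
E
```

```text
0.01828888644774452 [-1.71762532  0.34818543  5.18513481] 6.3333
```

View pics/w5.png

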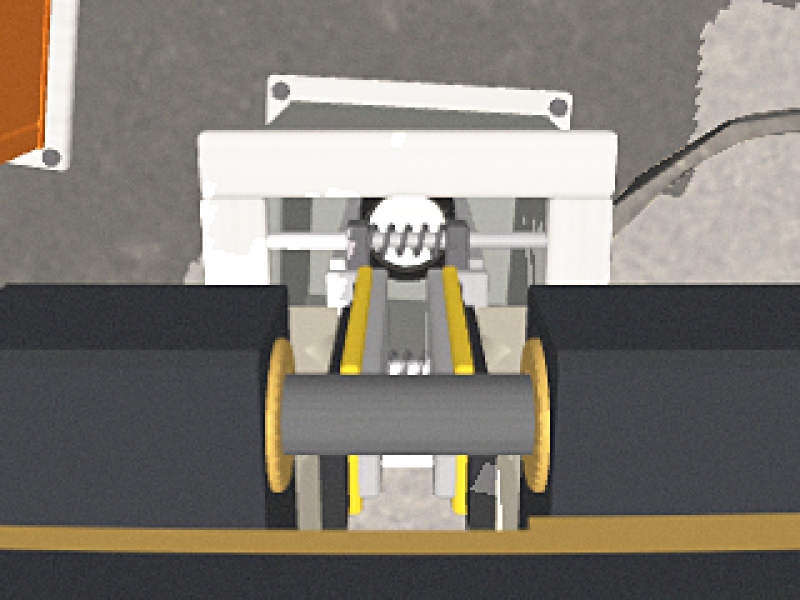

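The width of 18 mm and the image (grips about 19–20 mm apart) say the tongs closed fully, to the 0.008 stop, rather than to the 25 mm expected on the ring. I'll check where the ring is.

```bash
python3 - <<'E'
from h import *
T=wristT();im=optics.grab_frame('wrist');save('w6',cv2.resize(im[190:300,225:425],(800,440),interpolation=3))
for d in finder.pinpoint('ring_center','wrist'): print(d,atz('wrist',d['location'][::-1],.013,T))
for d in finder.look_for('ring_center','wrist'): print(d)
for d in finder.pinpoint('tongs_tips','wrist'): print(d,atz('wrist',d['location'][::-1],.010,T))
P=np.array([.4856,-.1209,.013]); print('tongs axis at .013',proj('wrist',P,T))
R=Ro.from_euler('z',23.4,degrees=True).as_matrix()
for dx in (-10,0,10):
  print([ (dx,dy,proj('wrist',P+R@np.array([dx,dy,0])/1e3,T).round().tolist()) for dy in (-15.5,15.5)])
s=telemetry.get_state();print(s['width'],s['force'],s['moment'],s['t'])
E
```

```text
{'location': [241.8, 322.8], 'confidence': 0.61} [ 0.48460631 -0.12167203  0.013     ]
{'extent': [304.0, 227.1, 342.5, 263.8], 'confidence': 0.63}
tongs axis at .013 [322.38032038 240.19609224]
[(-10, -15.5, [343.0, 253.0]), (-10, 15.5, [301.0, 253.0])]
[(0, -15.5, [344.0, 240.0]), (0, 15.5, [301.0, 240.0])]
[(10, -15.5, [344.0, 227.0]), (10, 15.5, [301.0, 227.0])]
0.01804735725962825 [-1.45047957  1.62913903  4.31758139] [2.73359943e-01 6.91060838e-01 6.30371302e-04] 6.5833
```

View pics/w6.png

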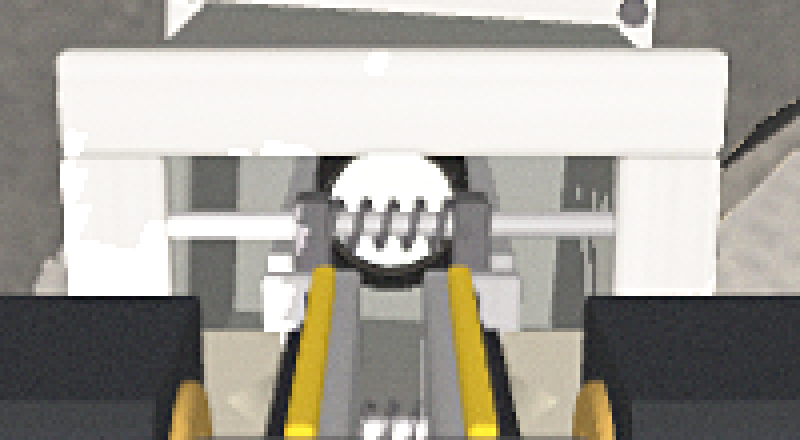

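```bash
python3 - <<'E'
from h import *
T=wristT()
R=Ro.from_euler('z',23.4,degrees=True).as_matrix()
C=np.array([.4856,-.1209,0])
f=lambda x,y,z:(((proj('wrist',C+R@np.array([x,y,z])/1e3,T)-[225,190])*4)).round().tolist()
for w in (9,10,12.5): print(w,'top far corner',f(13,w,139),f(13,-w,139),'tip near',f(-13,w,139),f(-13,-w,139))
print('jaw outside, jaw end x=10 y=±(25-d): d=8',f(10,17,10),f(10,-17,10),'d=5.5',f(10,19.5,10),f(10,-19.5,10),f(-10,19.5,10))
print('ring rim top z=18: ',[f(15.5*np.cos(a),15.5*np.sin(a),18) for a in np.radians([0,90,180,270])])
print('collar',[f(x,y,81) for x,y in ((39,44),(39,-44),(-39,44))])
E
```

```text
9 top far corner [294.0, 422.0] [486.0, 423.0] tip near [297.0, 663.0] [479.0, 664.0]
10 top far corner [283.0, 422.0] [496.0, 423.0] tip near [287.0, 663.0] [489.0, 664.0]
12.5 top far corner [256.0, 422.0] [523.0, 423.0] tip near [262.0, 663.0] [515.0, 664.0]
jaw outside, jaw end x=10 y=±(25-d): d=8 [297.0, 143.0] [482.0, 144.0] d=5.5 [284.0, 143.0] [496.0, 144.0] [285.0, 248.0]
ring rim top z=18:  [[390.0, 124.0], [303.0, 208.0], [389.0, 290.0], [476.0, 209.0]]
collar [[51.0, 47.0], [731.0, 51.0], [83.0, 584.0]]
```

```bash
python3 - <<'E'
from h import *
T=wristT()
R=Ro.from_euler('z',23.4,degrees=True).as_matrix()
C=np.array([.4856,-.1209,0])
f=lambda x,y,z:(((proj('wrist',C+R@np.array([x,y,z])/1e3,T)-[225,190])*4)).round().tolist()
for w in (10,12.5,13.5):
  for z in (139,120,105,89): print(w,z,f(13,w,z),f(13,-w,z))
for z in (10,20,40,60): print('jaw inner d=8',z,f(10,13,z),f(10,-13,z),f(-10,13,z),'d=5.5',f(10,15.5,z),f(10,-15.5,z))
ims=[]
for c,x,y,w in (('scene',330,215,110),('side',185,195,110)):
    im=optics.grab_frame(c); save('raw7'+c,im); ims.append(cv2.resize(im[y:y+w,x:x+w],(400,400),interpolation=3))
save('g7',np.hstack(ims))
E
```

```text
10 139 [283.0, 422.0] [496.0, 423.0]
10 120 [296.0, 348.0] [483.0, 349.0]
10 105 [304.0, 301.0] [475.0, 302.0]
10 89 [312.0, 259.0] [468.0, 260.0]
12.5 139 [256.0, 422.0] [523.0, 423.0]
12.5 120 [273.0, 348.0] [507.0, 349.0]
12.5 105 [283.0, 301.0] [496.0, 302.0]
12.5 89 [292.0, 259.0] [487.0, 260.0]
13.5 139 [246.0, 422.0] [534.0, 423.0]
13.5 120 [263.0, 348.0] [516.0, 349.0]
13.5 105 [274.0, 301.0] [505.0, 302.0]
13.5 89 [284.0, 259.0] [495.0, 260.0]
jaw inner d=8 10 [319.0, 144.0] [461.0, 144.0] [320.0, 248.0] d=5.5 [305.0, 143.0] [474.0, 144.0]
jaw inner d=8 20 [316.0, 156.0] [463.0, 157.0] [317.0, 264.0] d=5.5 [302.0, 156.0] [478.0, 157.0]
jaw inner d=8 40 [310.0, 185.0] [470.0, 186.0] [311.0, 301.0] d=5.5 [294.0, 185.0] [485.0, 186.0]
jaw inner d=8 60 [302.0, 219.0] [477.0, 220.0] [304.0, 345.0] d=5.5 [286.0, 219.0] [494.0, 220.0]
```

View pics/g7.png

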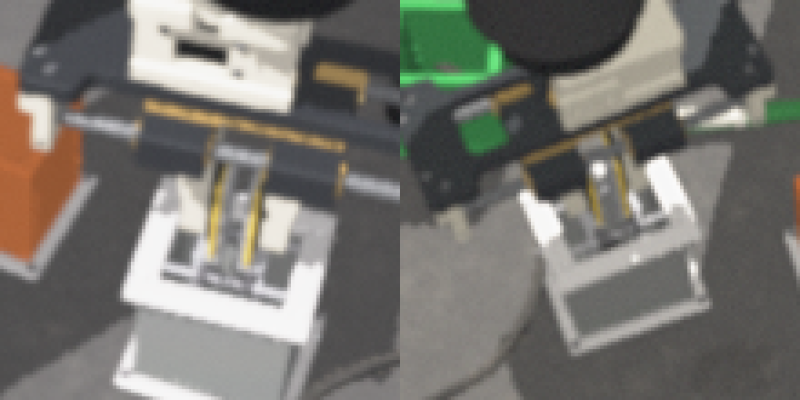

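```bash
python3 - <<'E'
from h import *
T=np.load('T3.npy'); px=lambda u,v:(220+(u+.5)/4-.5,140+(v+.5)/4-.5)
for z in (.013,.018):
  a,b=atz('wrist',px(360,284),z,T),atz('wrist',px(476,284),z,T); c,d=atz('wrist',px(417,228),z,T),atz('wrist',px(417,342),z,T)
  print(z,np.linalg.norm(a-b),np.linalg.norm(c-d),(a+b+c+d)/4)
im=optics.grab_frame('wrist');save('w8',cv2.resize(im[215:275,285:365],(800,600),interpolation=cv2.INTER_LANCZOS4))
print(telemetry.get_state()['t'],telemetry.get_state()['force'])
E
```

```text
0.013 0.03137633208192624 0.031304795406719814 [ 0.48544148 -0.12133039  0.013     ]
0.018 0.030954261335541765 0.030883686963316438 [ 0.48628683 -0.12094872  0.018     ]
6.7333 [-2.39252727  1.34897483  5.45597828]
```

View pics/w8.png

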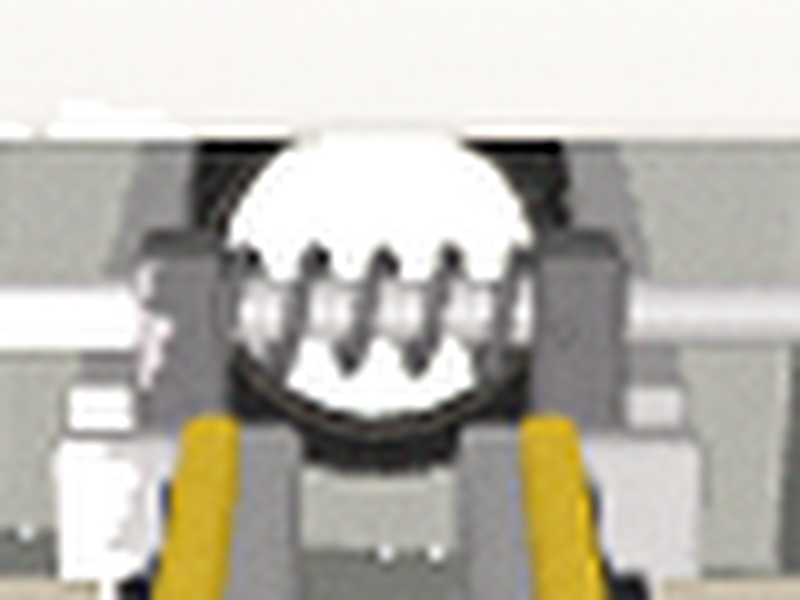

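The ring sits centred between the jaws, but the grips look closed further than stated. I'll lift a little and see whether the ring comes along; this can be undone.

Request:
play_rows:
  steps:
    - {"gripper": 0,"tx": -0.2,"ty": 0,"tz": 0,"ax": 0,"ay": 0,"az": 0}
    - {"gripper": 0,"tx": -0.2,"ty": 0,"tz": 0,"ax": 0,"ay": 0,"az": 0}
    - {"gripper": 0,"tx": -0.2,"ty": 0,"tz": 0,"ax": 0,"ay": 0,"az": 0}
    - {"gripper": 0,"tx": -0.2,"ty": 0,"tz": 0,"ax": 0,"ay": 0,"az": 0}
    - {"gripper": 0,"tx": -0.2,"ty": 0,"tz": 0,"ax": 0,"ay": 0,"az": 0}
    - {"gripper": 0,"tx": 0,"ty": 0,"tz": 0,"ax": 0,"ay": 0,"az": 0}
    - {"gripper": 0,"tx": 0,"ty": 0,"tz": 0,"ax": 0,"ay": 0,"az": 0}

```text
t: 7.32
eef_pos: [0.4856, -0.121, 0.3043]
ee_rot: [1.359, 1.57, 0.201]
force: [-0.5, -1.9, -1.5]
width: 0.0179
```

```bash
python3 - <<'E'
from h import *
s=telemetry.get_state();print(s['width'],s['force'],s['t'],s['eef_pos'])
im=optics.grab_frame('wrist');save('w9',cv2.resize(im[190:340,225:425],(800,600),interpolation=3))
ims=[]
for c,x,y,w in (('scene',330,215,110),('side',185,195,110)):
    im=optics.grab_frame(c); ims.append(cv2.resize(im[y:y+w,x:x+w],(400,400),interpolation=3))
save('g9',np.hstack(ims))
E
```

```text
0.01794922091260379 [-0.50744217 -1.87485004 -1.52320501] 7.3167 [ 0.48561694 -0.12097178  0.3042935 ]
```

View pics/w9.png

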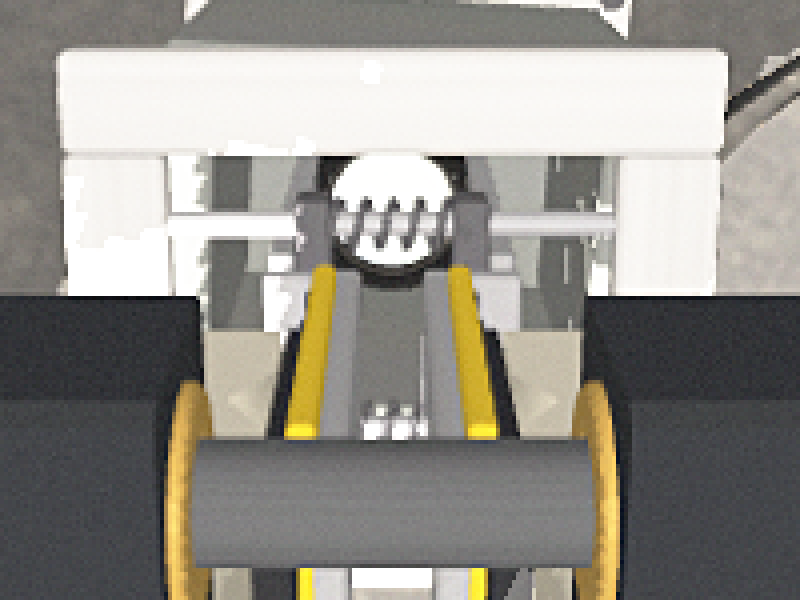

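View pics/g9.png

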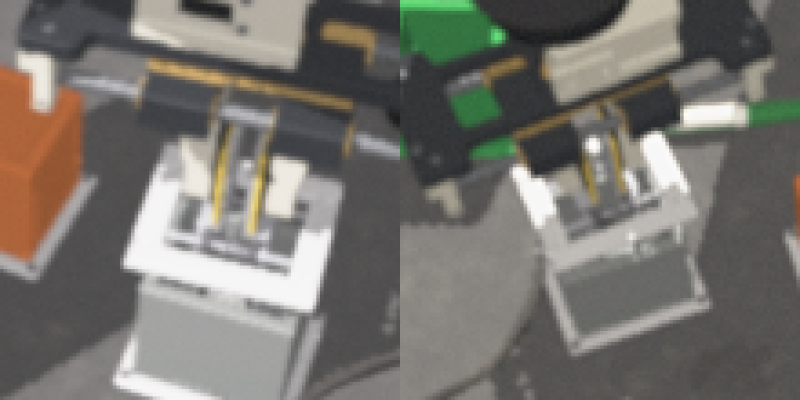

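The ring keeps the same place in the wrist image after the 25 mm lift while the floor dropped away, and the force changed by about 1.6 N, so it is held. I'll lift clear and carry it over.

Request:
play_rows:
  steps:
    - {"gripper": 0,"tx": -0.4,"ty": 0,"tz": 0,"ax": 0,"ay": 0,"az": 0}
    - {"gripper": 0,"tx": -0.5,"ty": 0,"tz": 0,"ax": 0,"ay": 0,"az": 0}
    - {"gripper": 0,"tx": -0.5,"ty": 0,"tz": 0,"ax": 0,"ay": 0,"az": 0}
    - {"gripper": 0,"tx": -0.5,"ty": 0,"tz": 0,"ax": 0,"ay": 0,"az": 0}
    - {"gripper": 0,"tx": -0.5,"ty": 0,"tz": 0,"ax": 0,"ay": 0,"az": 0}
    - {"gripper": 0,"tx": -0.5,"ty": 0,"tz": 0,"ax": 0,"ay": 0,"az": 0}
    - {"gripper": 0,"tx": -0.5,"ty": 0,"tz": 0,"ax": 0,"ay": 0,"az": 0}
    - {"gripper": 0,"tx": -0.4,"ty": 0,"tz": 0,"ax": 0,"ay": 0,"az": 0}
    - {"gripper": 0,"tx": -0.2,"ty": 0,"tz": 0,"ax": 0,"ay": 0,"az": 0}
    - {"gripper": 0,"tx": 0,"ty": 0,"tz": 0,"ax": 0.5,"ay": 0,"az": 0}
    - {"gripper": 0,"tx": 0,"ty": 0,"tz": 0,"ax": 0.5,"ay": 0,"az": 0}
    - {"gripper": 0,"tx": 0,"ty": 0,"tz": 0,"ax": 0.5,"ay": 0,"az": 0}
    - {"gripper": 0,"tx": 0,"ty": 0,"tz": 0,"ax": 0.5,"ay": 0,"az": 0}
    - {"gripper": 0,"tx": 0,"ty": 0,"tz": 0,"ax": 0.5,"ay": 0,"az": 0}
    - {"gripper": 0,"tx": 0,"ty": 0,"tz": 0,"ax": 0.5,"ay": 0,"az": 0}
    - {"gripper": 0,"tx": 0,"ty": 0,"tz": 0,"ax": 0,"ay": 0,"az": 0}

```text
t: 8.8
eef_pos: [0.4855, -0.121, 0.4037]
ee_rot: [-1.661, 1.57, -3.135]
force: [0.5, 0.9, -2.2]
width: 0.0182
```

```bash
python3 - <<'E'
from h import *
plan([.4926,.2553,.405],95.3)
im=optics.grab_frame('wrist');save('w10',im[150:400,160:480])
im=optics.grab_frame('side');save('s10',cv2.resize(im[130:310,150:390],(800,600)))
im=optics.grab_frame('scene');save('c10',cv2.resize(im[160:340,290:530],(800,600)))
s=telemetry.get_state();print(s['width'],s['eef_pos'])
E
```

```text
q [ 0.15  0.07 -0.37 -0.   -1.14  1.52] t 8.8 F [ 0.5  0.9 -2.2]
shift units in cur tool axes [ -0.05   1.74 -14.95] turn [ 0.04 -0.    0.01]
0.018404177847615315 [ 0.4854974  -0.12100096  0.40379715]
```

View pics/w10.png

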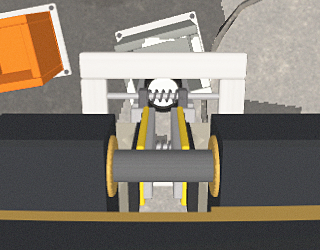

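View pics/c10.png

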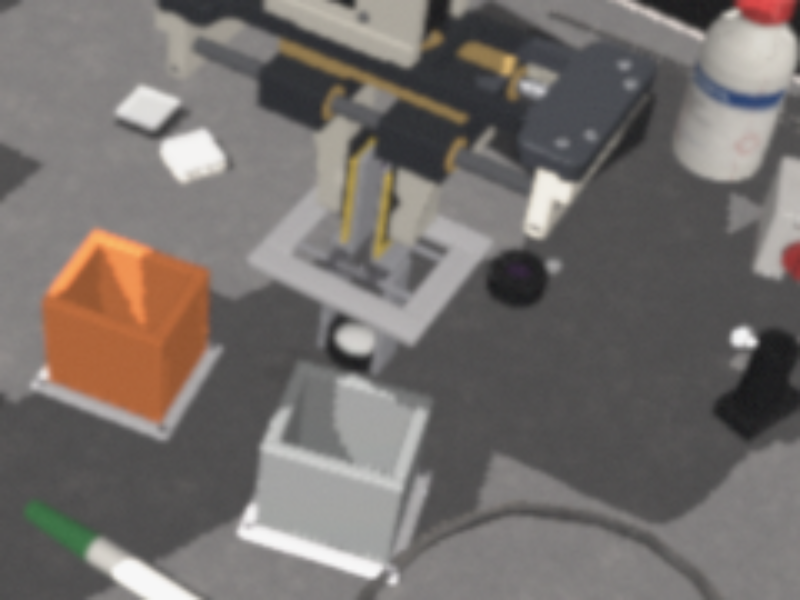

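View pics/s10.png

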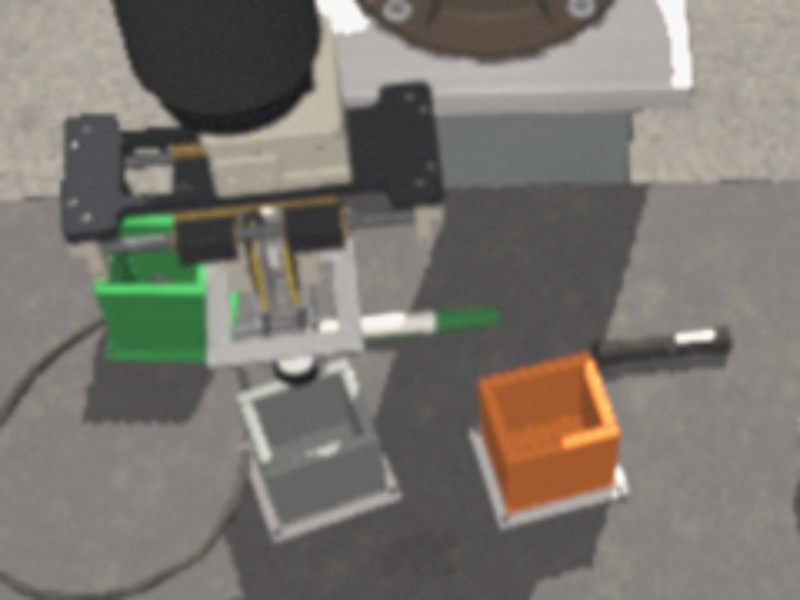

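The ring hangs flat between the jaws and the grey well is empty. Carrying to the blue well.

Request:
play_rows:
  steps:
    - {"gripper": 0,"tx": 0,"ty": 0.047,"tz": -0.4,"ax": 0.04,"ay": 0,"az": 0}
    - {"gripper": 0,"tx": 0,"ty": 0.07,"tz": -0.6,"ax": 0,"ay": 0,"az": 0}
    - {"gripper": 0,"tx": 0,"ty": 0.093,"tz": -0.8,"ax": 0,"ay": 0,"az": 0}
    - {"gripper": 0,"tx": 0,"ty": 0.093,"tz": -0.8,"ax": 0,"ay": 0,"az": 0}
    - {"gripper": 0,"tx": 0,"ty": 0.093,"tz": -0.8,"ax": 0,"ay": 0,"az": 0}
    - {"gripper": 0,"tx": 0,"ty": 0.093,"tz": -0.8,"ax": 0,"ay": 0,"az": 0}
    - {"gripper": 0,"tx": 0,"ty": 0.093,"tz": -0.8,"ax": 0,"ay": 0,"az": 0}
    - {"gripper": 0,"tx": 0,"ty": 0.093,"tz": -0.8,"ax": 0,"ay": 0,"az": 0}
    - {"gripper": 0,"tx": 0,"ty": 0.093,"tz": -0.8,"ax": 0,"ay": 0,"az": 0}
    - {"gripper": 0,"tx": 0,"ty": 0.093,"tz": -0.8,"ax": 0,"ay": 0,"az": 0}
    - {"gripper": 0,"tx": 0,"ty": 0.093,"tz": -0.8,"ax": 0,"ay": 0,"az": 0}
    - {"gripper": 0,"tx": 0,"ty": 0.093,"tz": -0.8,"ax": 0,"ay": 0,"az": 0}
    - {"gripper": 0,"tx": 0,"ty": 0.093,"tz": -0.8,"ax": 0,"ay": 0,"az": 0}
    - {"gripper": 0,"tx": 0,"ty": 0.093,"tz": -0.8,"ax": 0,"ay": 0,"az": 0}
    - {"gripper": 0,"tx": 0,"ty": 0.093,"tz": -0.8,"ax": 0,"ay": 0,"az": 0}
    - {"gripper": 0,"tx": 0,"ty": 0.093,"tz": -0.8,"ax": 0,"ay": 0,"az": 0}
    - {"gripper": 0,"tx": 0,"ty": 0.093,"tz": -0.8,"ax": 0,"ay": 0,"az": 0}
    - {"gripper": 0,"tx": 0,"ty": 0.093,"tz": -0.8,"ax": 0,"ay": 0,"az": 0}
    - {"gripper": 0,"tx": 0,"ty": 0.082,"tz": -0.7,"ax": 0,"ay": 0,"az": 0}
    - {"gripper": 0,"tx": 0,"ty": 0.05,"tz": -0.45,"ax": 0,"ay": 0,"az": 0}

```text
t: 10.62
eef_pos: [0.4933, 0.2569, 0.4038]
ee_rot: [-0.863, 1.571, -2.337]
force: [0.6, -0.5, -1.9]
width: 0.0179
```

Request:
play_rows:
  steps:
    - {"gripper": 0,"tx": 0,"ty": 0,"tz": 0,"ax": 0,"ay": 0,"az": 0}
    - {"gripper": 0,"tx": 0,"ty": 0,"tz": 0,"ax": 0,"ay": 0,"az": 0}
    - {"gripper": 0,"tx": 0,"ty": 0,"tz": 0,"ax": 0,"ay": 0,"az": 0}

```text
t: 10.87
eef_pos: [0.4932, 0.2548, 0.4037]
ee_rot: [-0.881, 1.57, -2.356]
force: [0.2, -0.2, -1.5]
width: 0.0184
```

```bash
python3 - <<'E'
from h import *
plan([.4926,.2553,.2795],95.3)
im=optics.grab_frame('wrist');a=cv2.resize(im[150:400,160:480],(400,312))
im=optics.grab_frame('side');b=cv2.resize(im[170:290,340:500],(400,300))
im=optics.grab_frame('scene');c=cv2.resize(im[120:240,180:340],(400,300))
z=np.zeros((300,400,3),np.uint8)
save('m11',np.vstack([np.hstack([b,c]),np.hstack([a[:300],z])]))
s=telemetry.get_state();print(s['width'],s['eef_pos'])
E
```

```text
q [ 0.83  0.16 -0.26 -0.   -1.15  0.84] t 10.8667 F [ 0.2 -0.2 -1.5]
shift units in cur tool axes [ 4.97 -0.02 -0.03] turn [0.03 0.   0.  ]
0.017709913038322596 [0.49324986 0.25446001 0.40403723]
```

View pics/m11.png

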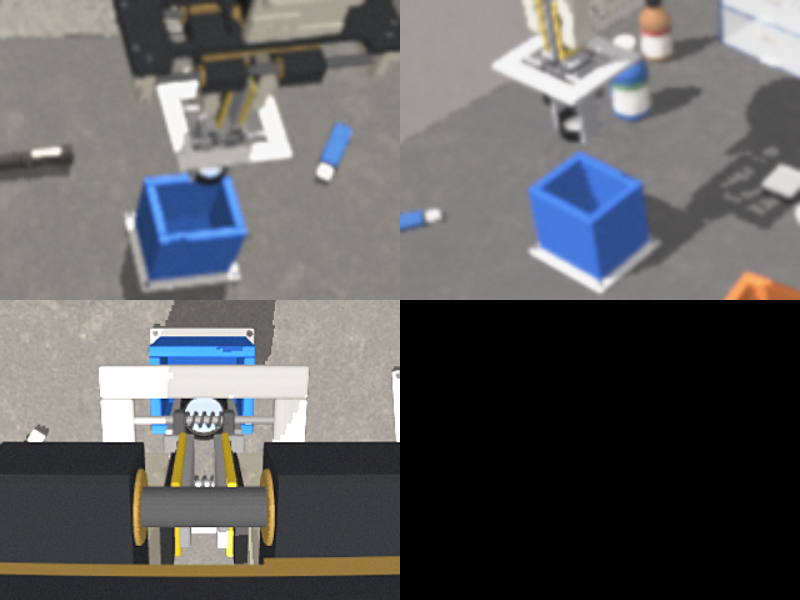

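The blue well lies centred under the tongs (well at x 150–255, tongs' centre at 204). Lowering, slowly near the end.

Request:
play_rows:
  steps:
    - {"gripper": 0,"tx": 0.3,"ty": -0.02,"tz": -0.03,"ax": 0,"ay": 0,"az": 0}
    - {"gripper": 0,"tx": 0.4,"ty": 0,"tz": 0,"ax": 0,"ay": 0,"az": 0}
    - {"gripper": 0,"tx": 0.4,"ty": 0,"tz": 0,"ax": 0,"ay": 0,"az": 0}
    - {"gripper": 0,"tx": 0.4,"ty": 0,"tz": 0,"ax": 0,"ay": 0,"az": 0}
    - {"gripper": 0,"tx": 0.4,"ty": 0,"tz": 0,"ax": 0,"ay": 0,"az": 0}
    - {"gripper": 0,"tx": 0.4,"ty": 0,"tz": 0,"ax": 0,"ay": 0,"az": 0}
    - {"gripper": 0,"tx": 0.4,"ty": 0,"tz": 0,"ax": 0,"ay": 0,"az": 0}
    - {"gripper": 0,"tx": 0.4,"ty": 0,"tz": 0,"ax": 0,"ay": 0,"az": 0}
    - {"gripper": 0,"tx": 0.4,"ty": 0,"tz": 0,"ax": 0,"ay": 0,"az": 0}
    - {"gripper": 0,"tx": 0.4,"ty": 0,"tz": 0,"ax": 0,"ay": 0,"az": 0}
    - {"gripper": 0,"tx": 0.4,"ty": 0,"tz": 0,"ax": 0,"ay": 0,"az": 0}
    - {"gripper": 0,"tx": 0.3,"ty": 0,"tz": 0,"ax": 0,"ay": 0,"az": 0}
    - {"gripper": 0,"tx": 0.1,"ty": 0,"tz": 0,"ax": 0,"ay": 0,"az": 0}
    - {"gripper": 0,"tx": 0,"ty": 0,"tz": 0,"ax": 0,"ay": 0,"az": 0}
    - {"gripper": 0,"tx": 0,"ty": 0,"tz": 0,"ax": 0,"ay": 0,"az": 0}

```text
t: 12.27
eef_pos: [0.4928, 0.256, 0.2866]
ee_rot: [1.522, 1.571, 0.046]
force: [0.7, 0.1, -2.1]
width: 0.0184
```

Request:
play_rows:
  steps:
    - {"gripper": 0,"tx": 0.08,"ty": 0,"tz": 0,"ax": 0,"ay": 0,"az": 0}
    - {"gripper": 0,"tx": 0.08,"ty": 0,"tz": 0,"ax": 0,"ay": 0,"az": 0}
    - {"gripper": 0,"tx": 0,"ty": 0,"tz": 0,"ax": 0,"ay": 0,"az": 0}
    - {"gripper": 0,"tx": 0,"ty": 0,"tz": 0,"ax": 0,"ay": 0,"az": 0}

```text
t: 12.6
eef_pos: [0.4927, 0.2558, 0.2825]
ee_rot: [2.262, 1.571, 0.786]
force: [0.4, 0.4, -1.7]
width: 0.0179
```

Request:
play_rows:
  steps:
    - {"gripper": 0,"tx": 0.05,"ty": 0,"tz": 0,"ax": 0,"ay": 0,"az": 0}
    - {"gripper": 0,"tx": 0.04,"ty": 0,"tz": 0,"ax": 0,"ay": 0,"az": 0}
    - {"gripper": 0,"tx": 0,"ty": 0,"tz": 0,"ax": 0,"ay": 0,"az": 0}
    - {"gripper": 0,"tx": 0,"ty": 0,"tz": 0,"ax": 0,"ay": 0,"az": 0}

```text
t: 12.93
eef_pos: [0.4927, 0.2559, 0.2801]
ee_rot: [-0.766, 1.571, -2.241]
force: [0.3, -0.3, -1.5]
width: 0.0181
```

Request:
play_rows:
  steps:
    - {"gripper": 0,"tx": 0.03,"ty": 0,"tz": 0,"ax": 0,"ay": 0,"az": 0}
    - {"gripper": 0,"tx": 0,"ty": 0,"tz": 0,"ax": 0,"ay": 0,"az": 0}
    - {"gripper": 0,"tx": 0,"ty": 0,"tz": 0,"ax": 0,"ay": 0,"az": 0}

```text
t: 13.18
eef_pos: [0.4927, 0.2559, 0.2794]
ee_rot: [2.139, 1.571, 0.663]
force: [0.0, -0.4, -2.0]
width: 0.0181
```

Request:
play_rows:
  steps:
    - {"gripper": 0,"tx": 0.03,"ty": 0,"tz": 0,"ax": 0,"ay": 0,"az": 0}
    - {"gripper": 0,"tx": 0,"ty": 0,"tz": 0,"ax": 0,"ay": 0,"az": 0}
    - {"gripper": 0,"tx": 0,"ty": 0,"tz": 0,"ax": 0,"ay": 0,"az": 0}

```text
t: 13.43
eef_pos: [0.4927, 0.2559, 0.2794]
ee_rot: [1.792, 1.57, 0.317]
force: [-2.6, -1.2, 4.9]
width: 0.018
```

Request:
play_rows:
  steps:
    - {"gripper": 0,"tx": 0.03,"ty": 0,"tz": 0,"ax": 0,"ay": 0,"az": 0}
    - {"gripper": 0,"tx": 0,"ty": 0,"tz": 0,"ax": 0,"ay": 0,"az": 0}
    - {"gripper": 0,"tx": 0,"ty": 0,"tz": 0,"ax": 0,"ay": 0,"az": 0}

```text
t: 13.68
eef_pos: [0.4926, 0.2559, 0.2793]
ee_rot: [1.768, 1.57, 0.293]
force: [-5.7, -1.3, 10.4]
width: 0.0183
```

```bash
python3 - <<'E'
from h import *
im=optics.grab_frame('wrist');a=cv2.resize(im[150:400,160:480],(400,312))
im=optics.grab_frame('side');b=cv2.resize(im[200:290,360:480],(400,300),interpolation=3)
im=optics.grab_frame('scene');c=cv2.resize(im[150:240,200:320],(400,300),interpolation=3)
z=np.zeros((300,400,3),np.uint8)
save('m12',np.vstack([np.hstack([b,c]),np.hstack([a[:300],z])]))
s=telemetry.get_state();print(s['width'],s['eef_pos'],s['force'])
E
```

```text
0.018058528038569645 [0.49263762 0.25586926 0.27930087] [-5.2777788  -1.40104583 11.0064433 ]
```

View pics/m12.png

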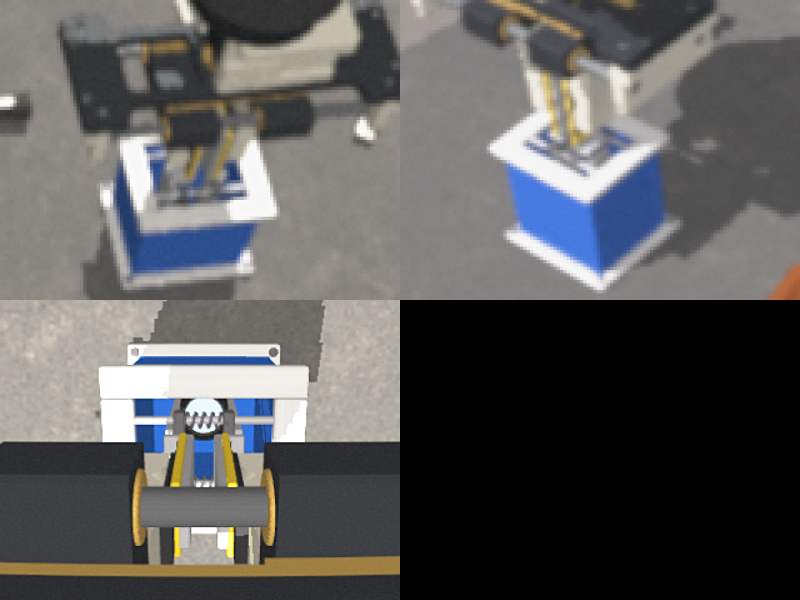

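The collar rests on the rim: contact at TCP z 0.2794, the same height as in the grey well, with force now +11 N. I'll ease the preload and open gradually.

Request:
play_rows:
  newtons: 30
  steps:
    - {"gripper": 0,"tx": -0.04,"ty": 0,"tz": 0,"ax": 0,"ay": 0,"az": 0}
    - {"gripper": 0,"tx": 0,"ty": 0,"tz": 0,"ax": 0,"ay": 0,"az": 0}
    - {"gripper": 0.22,"tx": 0,"ty": 0,"tz": 0,"ax": 0,"ay": 0,"az": 0}
    - {"gripper": 0.26,"tx": 0,"ty": 0,"tz": 0,"ax": 0,"ay": 0,"az": 0}
    - {"gripper": 0.3,"tx": 0,"ty": 0,"tz": 0,"ax": 0,"ay": 0,"az": 0}
    - {"gripper": 0.34,"tx": 0,"ty": 0,"tz": 0,"ax": 0,"ay": 0,"az": 0}
    - {"gripper": 0.38,"tx": 0,"ty": 0,"tz": 0,"ax": 0,"ay": 0,"az": 0}
    - {"gripper": 0.42,"tx": 0,"ty": 0,"tz": 0,"ax": 0,"ay": 0,"az": 0}
    - {"gripper": 0.46,"tx": 0,"ty": 0,"tz": 0,"ax": 0,"ay": 0,"az": 0}
    - {"gripper": 0.5,"tx": 0,"ty": 0,"tz": 0,"ax": 0,"ay": 0,"az": 0}
    - {"gripper": 0.6,"tx": 0,"ty": 0,"tz": 0,"ax": 0,"ay": 0,"az": 0}
    - {"gripper": 0.8,"tx": 0,"ty": 0,"tz": 0,"ax": 0,"ay": 0,"az": 0}
    - {"gripper": 1,"tx": 0,"ty": 0,"tz": 0,"ax": 0,"ay": 0,"az": 0}
    - {"gripper": 1,"tx": 0,"ty": 0,"tz": 0,"ax": 0,"ay": 0,"az": 0}
    - {"gripper": 1,"tx": 0,"ty": 0,"tz": 0,"ax": 0,"ay": 0,"az": 0}
    - {"gripper": 1,"tx": 0,"ty": 0,"tz": 0,"ax": 0,"ay": 0,"az": 0}

```text
t: 15.17
eef_pos: [0.4927, 0.2559, 0.2789]
ee_rot: [2.102, 1.571, 0.627]
force: [0.7, 0.3, -0.1]
width: 0.0786
```

```bash
python3 - <<'E'
from h import *
im=optics.grab_frame('wrist');save('w13',cv2.resize(im[150:390,160:480],(800,600),interpolation=3))
s=telemetry.get_state();print(s['width'],s['eef_pos'],s['force'],s['t'])
E
```

```text
0.08205043520125549 [0.4926881  0.25586141 0.27890903] [ 0.57468152  0.65527189 -0.81637097] 15.2167
```

View pics/w13.png

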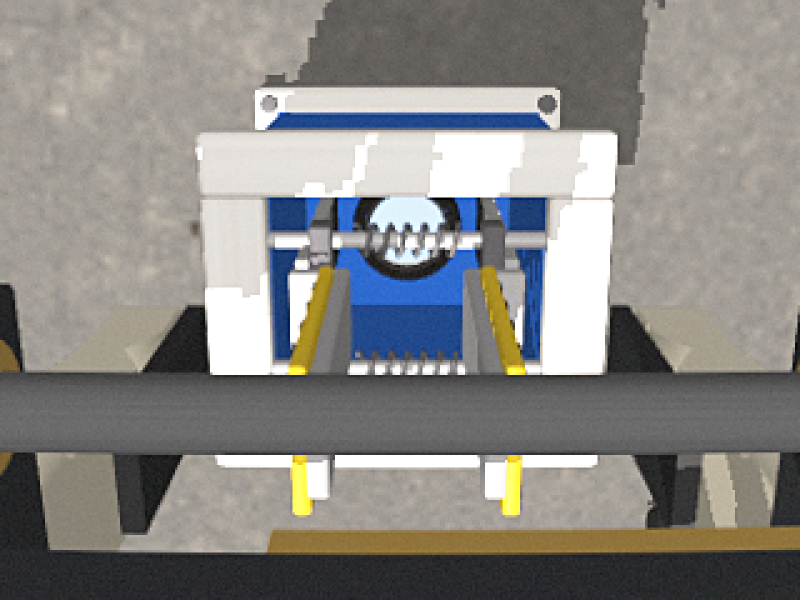

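The tongs have sprung open, the ring lies flat between the jaws at (408,235), and the fingers are clear of the grips. Rising straight up.

Request:
play_rows:
  steps:
    - {"gripper": 1,"tx": 0,"ty": 0,"tz": 0,"ax": 0,"ay": 0,"az": 0}
    - {"gripper": 1,"tx": -0.3,"ty": 0,"tz": 0,"ax": 0,"ay": 0,"az": 0}
    - {"gripper": 1,"tx": -0.6,"ty": 0,"tz": 0,"ax": 0,"ay": 0,"az": 0}
    - {"gripper": 1,"tx": -0.7,"ty": 0,"tz": 0,"ax": 0,"ay": 0,"az": 0}
    - {"gripper": 1,"tx": -0.7,"ty": 0,"tz": 0,"ax": 0,"ay": 0,"az": 0}
    - {"gripper": 1,"tx": -0.7,"ty": 0,"tz": 0,"ax": 0,"ay": 0,"az": 0}
    - {"gripper": 1,"tx": -0.7,"ty": 0,"tz": 0,"ax": 0,"ay": 0,"az": 0}
    - {"gripper": 1,"tx": -0.7,"ty": 0,"tz": 0,"ax": 0,"ay": 0,"az": 0}
    - {"gripper": 1,"tx": -0.6,"ty": 0,"tz": 0,"ax": 0,"ay": 0,"az": 0}
    - {"gripper": 1,"tx": -0.3,"ty": 0,"tz": 0,"ax": 0,"ay": 0,"az": 0}
    - {"gripper": 1,"tx": 0,"ty": 0,"tz": 0,"ax": 0,"ay": 0,"az": 0}
    - {"gripper": 1,"tx": 0,"ty": 0,"tz": 0,"ax": 0,"ay": 0,"az": 0}

```text
t: 16.22
eef_pos: [0.4925, 0.2558, 0.4114]
ee_rot: [2.911, 1.57, 1.435]
force: [-0.6, 0.1, -1.2]
width: 0.0875
```

```bash
python3 - <<'E'
from h import *
T=wristT()
im=optics.grab_frame('wrist');a=cv2.resize(im[150:300,230:430],(400,300),interpolation=3)
for d in finder.pinpoint('ring_center','wrist'): print(d,atz('wrist',d['location'][::-1],.013,T))
im=optics.grab_frame('side');b=cv2.resize(im[200:290,360:480],(400,300),interpolation=3)
im=optics.grab_frame('scene');c=cv2.resize(im[150:240,200:320],(400,300),interpolation=3)
z=np.zeros((300,400,3),np.uint8)
save('m14',np.vstack([np.hstack([b,c]),np.hstack([a,z])]))
s=telemetry.get_state();print(s['width'],s['eef_pos'],s['force'],s['t'])
E
```

```text
{'location': [205.7, 320.9], 'confidence': 0.89} [0.49556993 0.25781273 0.013     ]
0.08785048794163955 [0.49250693 0.25574202 0.41030922] [ 0.5956432   0.53397167 -0.65700234] 16.4167
```

View pics/m14.png

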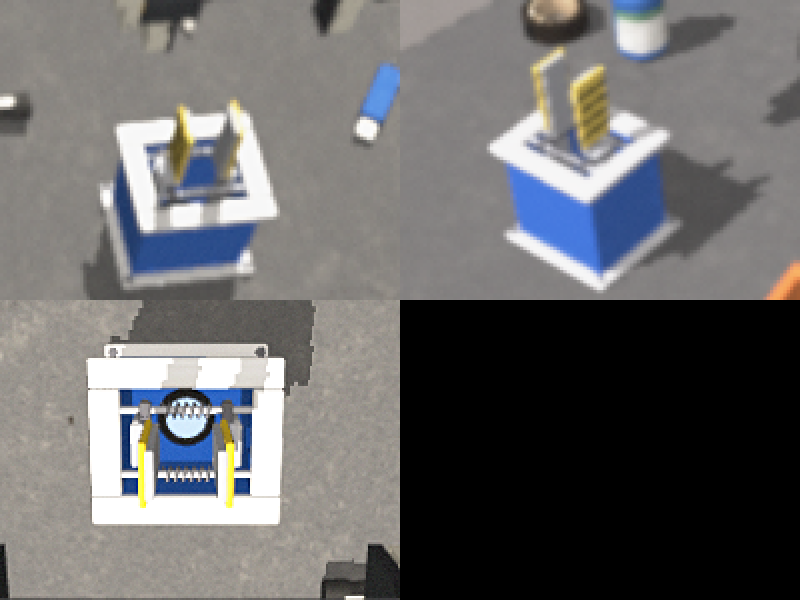

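The tongs stand upright and open, with the collar flat on the blue rim. The ring lies flat on the floor between the jaws, and the gripper is well clear.

```bash
python3 -c "
from station import job_done
print(job_done())"
```

```text
the job is handed in; nothing more can be done
None
```

I squeezed the tongs shut on the ring at 30 N and lifted both out of the grey well. I carried them over the orange well, lowered them into the blue one until the collar met its rim, and only then let go and rose clear. The job was handed in at about 16.4 s.

**Last checks:**
- **Tongs:** all three cameras show them upright and open, with the collar flat on the blue rim.
- **Seating:** the collar met the rim at TCP height 0.279 m, the same height as when it rested on the grey well. The force reached +11 N before I eased off and released.
- **Ring:** the wrist camera puts its centre at about (0.496, 0.258). That is roughly 4 mm from the measured well centre (0.4926, 0.2553), and it looks flat on the floor between the open jaws.
- **Robot:** it is touching nothing; the gripper is open and about 13 cm above the tongs.

**What disagreed:** on the ring, the grips closed to about 20 mm in the image, and the gripper's own reading was 18 mm. The description says about 25 mm. A trial lift of 25 mm and later pictures showed the ring was held all the same, so I went on; I did not find the cause.

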